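# Pin the spring-loaded pull rod in the test rig's yoke

### The job

Couple the pull rod of the roller test rig to its yoke: take the loose round-headed pin from the rack, stand it in the hole of the yoke's upper ear and let go, then draw the rod out by its upright handle, slowly, until the pin drops into the rod's hidden eye, and stop right there without straining the pin. Let the handle go, then push the pin steadily, without banging, fully home through both ears until its head is down on the yoke, and leave everything else where it is.

Things in the scene. Friction and masses are not known exactly. Their poses are not given: they have to be found in the camera images.
- rig: Fixed test rig: 355 x 110 mm base plate, grey yoke, dark spring can at one end, sliding carriage with upright handle at the other. Origin on the cart top; x is the pull direction (from yoke to handle), z up. The C-shaped yoke has two level ears, 90 mm along x (65 mm of it behind the holes, to -x), 54 mm wide, joined by a column on the +y side, out to y = 43 mm, no higher than the upper ear.
- yoke_hole (a point): Centre of the upper ear's round hole at the ear's top face, 86 mm above the cart. Hole 15.5 mm across, straight down through the 16 mm thick ear. Axes as the rig's; in the rig's frame x = -50 mm, y = 0.
- yoke_gap (a point): On the holes' axis, mid-way between the ears, 61 mm above the cart. The rod's flat end (34 mm wide, z 54 to 68 mm) slides along the rig's x. Its 17 mm eye, at y = 0, is hidden at rest 20 to 50 mm short of the holes (to -x): varies, not to be told from the handle. A pin in the upper hole first stands on the rod, head 38 mm above the ear, and drops once the eye is under it and stops the rod.
- lower_hole (a point): Centre of the lower ear's hole at the ear's underside, 34 mm above the cart; ear 18 mm thick (34 to 52 mm), hole 15.5 mm across, straight below the upper one. A small spring ball in its wall, 40 mm above the cart, grips the pin: a pin that has dropped through the eye mostly stays up on it, head 3 to 15 mm above the ear, and wants a steady push of about 10 to 20 N to go fully home.
- handle (a point): Middle of the carriage's upright handle, a plain dark steel bar 16 mm thick along the rig's x, 30 mm wide along its y, from the carriage's top at 80 mm to 135 mm above the cart; this point is at 113 mm. At rest it lies 120 mm from the ear holes along the rig's +x. Axes as the rig's.
- carriage (a joint): How far carriage and rod are drawn out (m) along the rig's +x: 0 at rest, 0.060 at the end stop. A spring draws it back when let go: about 3 N at 0, 6 N at the end stop; the guide runs freely. With the pin in the eye it stays about 18 to 52 mm out.
- pin_head (a point): Middle of the head of the steel clevis pin. Head: plain round knob 24 mm across, 24 mm tall (12 mm above and below this point); z along the pin towards the head. Shank 14 mm across, 56 mm long, its last 6 mm tapered to 9 mm. About 130 g. At the start it stands in one of the rack's two holes, head resting on the rack, this point 78 mm above the cart.
- pin_tip (a point): The end of the pin's tapered nose, on its axis, 68 mm below the middle of the head.
- rack: Grey plastic block fixed to the cart, 130 x 50 x 66 mm high, origin under its centre; two holes on its top at x = -34 and +34 mm, 15.5 mm across. One holds the pin, the other a dark bolt with a flat 9 mm six-sided head, which is not needed. Which is where changes.
- bolt: The bolt in the rack's other hole; origin under its head. Leave it.
- mount_a: Black rubber isolation mount, 40 mm across, stud upward. Leave it.
- mount_b: Second mount, the same. Leave it.
- bearing_cup: Aluminium bearing cup, 60 mm across, 32 mm high. Leave it.
- nipple_adapter: Brass grease nipple adapter, 24 mm across, 36 mm high. Leave it.
- spanner: Spanner, 170 mm long, lying flat. Leave it.

How it is judged (in metres and radians):
On the way:
1. the pin stands free in the upper ear's hole on the rod: nose at least 10 mm into the ear, axis within 3 mm of the hole's, upright, not held (z of pin_tip in the frame of yoke_hole below -0.01 m and horizontal distance between pin_tip and yoke_hole below 0.003 m and angle between pin_head's own z axis and vertical below 0.15 rad and contact force between the fingers and pin below 0.1 N and value of joint carriage below 0.015 m), for 0.2 s.
At the end, for the whole second after the job is handed in: The pin is through both ears and the rod's eye, its nose at least 53 mm below the top of the upper ear (head within 3 mm of the yoke), nose and head within 3 mm of the hole's axis; the rod stays drawn out at least 16 mm, held by the pin, and is at rest; everything is released (z of pin_tip in the frame of yoke_hole below -0.053 m and horizontal distance between each of pin_tip, pin_head and yoke_hole below 0.003 m and value of joint carriage above 0.016 m and velocity of joint carriage between -0.005 and 0.005 m/s); the robot touches nothing.
It fails at once if the rod strains the pin with more than 20 N (contact force between pin and carriage above 20 N).
It fails at once if the pin is forced against the yoke with more than 80 N (contact force between pin and rig above 80 N).
It fails at once if a bystander is moved by more than 15 mm (distance of any of bolt, mount_a, mount_b, bearing_cup, nipple_adapter, spanner from where it was at the start of the episode above 0.015 m).
It also fails if it takes over 64 s, if anything falls off the work surface, if the arm or the gripper's body presses on something with over 40 N, if the wrist force passes 120 N, or if a joint passes its speed limit or range.

### The arm

A 7-joint arm with a two-finger parallel gripper is mounted at the origin on the work surface. World frame = base frame: x ahead of the robot, y to its left, z up, the work surface at z = 0. Lengths are in m, angles in degrees, forces in N, time in s.
With the tool pointing down it reaches from about 0.425 to 0.875 m from the base axis. Payload 4.7 kg.
Tool frame: the origin (TCP) lies at the centre of the arm's flange, where the gripper is bolted on; the fingertips stand 182 mm ahead of it and the grasp point (between the pads) lies 164 mm ahead of it; z points along the fingers, x is the direction in which the jaws open and shut, and the axes are right-handed (so a half turn about z gives the same grasp; the last joint's range is limited). The gripper opens to 87 mm and grips with 3 to 60 N. Pads are 19 mm wide; open, the fingers measure 117 mm over their backs; the gripper's body (75 mm by 190 mm) begins 51 mm behind the grasp point.
Start: joints at [-70.182, 18.392, -4.016, 83.108, 1.295, 78.541, -3.26], TCP at [0.212, 0.615, 0.405] pointing down, gripper open.
Joint ranges: [-163.93, 163.93], [-17.29, 119.83], [-79.2, 71.16], [3.27, 140.29], [-89.18, 269.18], [5.43, 117.66], [-154.24, 154.24]. Speed limits (degrees/s): [147.25, 147.25, 180, 180, 180, 180, 180].

### API

Orientations are given as [roll, pitch, yaw] about the fixed x, y, z axes, in that order (R = Rz(yaw) Ry(pitch) Rx(roll)).
In Python, from cell import env gives the robot as it stands. The module is installed in compiled form; this text tells all that it offers.
- The arm moves only by the tool carry_out, never from a script. Its argument "increments" is a list of rows, each a list of 5 numbers: the shift along the world's x, y, z in m, then the turn about the world's z in degrees, then the gripper's target within -1 to 1 (shut at 1, half-way at 0, fully open at -1). In form: [[dx, dy, dz, spin, jaw], ...]. A call has 1 to 20 rows; each row is the pose to reach, as a shift and turn from the pose commanded when the call began; what a row does not reach only later rows make up. A row lasts 1/10 s, in which the tool goes at most 50 mm and 8.59 degrees, less where a joint would pass 70% of its speed; a pose out of reach is approached as far as the arm can. A call with a gripper value outside its range is refused whole. The fingers move at their own pace and stop on an object; "grip_force" is the grip in N (left out, the last holds). Time passes only in rows, so rows that repeat a pose let the fingers close. It gives the time, the measured TCP pose, the force and the opening at its end, in the units of the state.
- env.get_obs(): the state, without advancing time (a new reading comes with each control period).
- env.read_camera(name): name is "side" or "top" or "wrist"; returns (picture, depth): 384x512x3 uint8, red, green, blue; 384x512 float32, m along the optical axis (not along the pixel's ray), 0 where there is no reading.
- env.get_calibration(name): a dict with "K" (3x3 intrinsics, pixels), "k1" (the pictures are not rectified: a ray, as slopes to the right and down, at radius r is drawn at 1 + k1 r^2 times it, then the intrinsics apply), "camera_from_world" (4x4, takes a point from world to camera coordinates); the wrist camera has in their place "T_tool_cam" (4x4, takes a point from camera to tool coordinates, whose origin is the TCP and whose axes are the tool frame's). Camera axes: x right, y down, z forward; pixel columns grow to the right and rows downward; lengths in m; the calibration is good to about 2 mm. A picture is of the moment at which its call begins: read the wrist's pose just before it. get_calibration takes no time and is no camera call.
- env.sign_off(): hands the job in, once; it reports no verdict.
The state is a dict: "time_s": time; "qpos": joint angles; "joint_velocities": joint speeds; "effort": joint torques, N m; "tool_pos": TCP position; "tool_rot": TCP orientation; "force": force on the tool from outside, world axes, zero at the start; "wrist_torque": the same for the moment, N m; "grip_width": finger opening in m.
Only numpy, scipy, OpenCV 4.12 (cv2) and the standard library are available. Lean on these libraries where they do the work, as an engineer would, in place of code of your own. Each camera call takes 0.05 s, during which the arm holds its last target.

## Working session

There is one attempt and no reset: what is moved stays moved. The work goes in short steps, Python scripts to look and compute and a tool call to move; the robot and the scene stay as the last step left them, time stands still between calls to the robot, and variables do not carry over. Pictures are saved under pics/ and viewed, and the job is handed in when it is done.

Besides the shell and the picture viewer there is one more tool, called by a JSON object that holds its "fn" and its "kwargs". carry_out: Moves the arm, as the interface text tells. Its arguments: {"type":"object","properties":{"increments":{"type":"array"},"grip_force":{"type":"number"}},"required":["increments"]}

```bash
mkdir -p pics; cat > h.py <<'E'
import numpy as np, cv2
from cell import env
def save(n,im): cv2.imwrite('pics/'+n+'.png',cv2.cvtColor(im,cv2.COLOR_RGB2BGR))
E
python3 - <<'E'
from h import *
o=env.get_obs(); print({k:np.round(v,4) for k,v in o.items()})
for n in ["top","side"]:
    im,d=env.read_camera(n); save(n+'0',im); np.save(n+'0.npy',d); np.save(n+'0im.npy',im)
    c=env.get_calibration(n); print(n,c)
print(env.get_calibration("wrist"))
E
```

```text
{'time_s': np.float64(0.0), 'qpos': array([-70.1806,  18.439 ,  -4.0153,  83.1747,   1.2937,  78.5413,
        -3.2598]), 'joint_velocities': array([-0.0408,  0.0674,  0.0204,  0.0652, -0.008 ,  0.0174,  0.0966]), 'effort': array([ 7.00000e-04, -4.91286e+01, -4.03500e-01, -3.12531e+01,
       -6.38000e-02,  4.37000e-02,  2.00000e-04]), 'tool_pos': array([0.2117, 0.6143, 0.4037]), 'tool_rot': array([1.799955e+02, 1.098000e-01, 7.099010e+01]), 'force': array([ 0.2664, -0.6506, -0.6001]), 'wrist_torque': array([ 0.018 ,  0.0346, -0.0309]), 'grip_width': np.float64(0.0872)}
top {'K': array([[466.00871944,   0.        , 257.74140814],
       [  0.        , 466.00871944, 197.90939805],
       [  0.        ,   0.        ,   1.        ]]), 'k1': -0.17645746268890272, 'camera_from_world': array([[-3.35548859e-04, -9.99985430e-01, -5.38775635e-03,
         4.70959134e-02],
       [-9.97979749e-01,  6.77160779e-04, -6.35292177e-02,
         5.39911547e-01],
       [ 6.35319405e-02,  5.35555457e-03, -9.97965436e-01,
         1.40397801e+00],
       [ 0.00000000e+00,  0.00000000e+00,  0.00000000e
[... 337 characters left out ...]
683, -0.6542215 ,  0.17994076],
       [ 0.17087505,  0.63151391, -0.75630146,  1.17639007],
       [ 0.        ,  0.        ,  0.        ,  1.        ]])}
{'K': array([[265.67398632,   0.        , 257.65525537],
       [  0.        , 265.67398632, 193.12847465],
       [  0.        ,   0.        ,   1.        ]]), 'k1': 0.021175376526827418, 'T_tool_cam': array([[ 9.99999801e-01,  6.13266421e-04, -1.44970652e-04,
        -5.59585099e-04],
       [-5.53835185e-04,  9.65044843e-01,  2.62084232e-01,
        -7.10466759e-02],
       [ 3.00630639e-04, -2.62084099e-01,  9.65044991e-01,
         2.00575164e-02],
       [ 0.00000000e+00,  0.00000000e+00,  0.00000000e+00,
         1.00000000e+00]])}
```

View pics/top0.png

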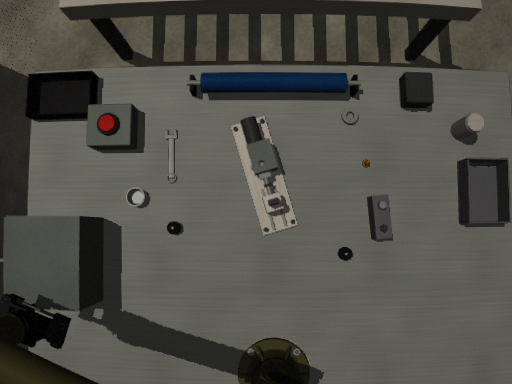

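View pics/side0.png

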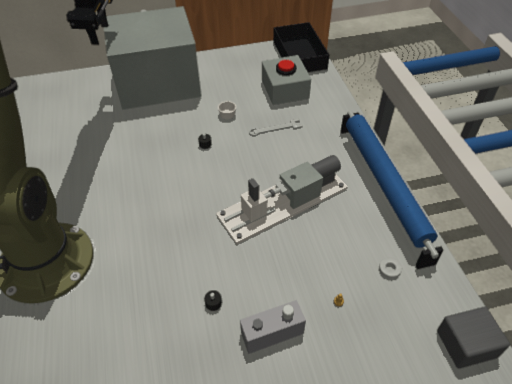

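```bash
cat >> h.py <<'E'
def ray(n,uv,TW=None):
    c=env.get_calibration(n);K=c['K'];k=c['k1']
    p=np.array([(uv[0]-K[0,2])/K[0,0],(uv[1]-K[1,2])/K[1,1]])
    rd=np.hypot(*p);r=rd
    for _ in range(30): r=rd/(1+k*r*r)
    p=p*(r/rd if rd>0 else 1)
    M=np.linalg.inv(c['camera_from_world']) if n!='wrist' else TW@c['T_tool_cam']
    return M[:3,3],M[:3,:3]@np.array([p[0],p[1],1])
def onz(n,uv,z,TW=None):
    o,d=ray(n,uv,TW); return o+d*(z-o[2])/d[2]
def two(a,b):
    (o1,d1),(o2,d2)=a,b
    d1=d1/np.linalg.norm(d1);d2=d2/np.linalg.norm(d2)
    t=np.linalg.lstsq(np.stack([d1,-d2],1),o2-o1,rcond=None)[0]
    p,q=o1+d1*t[0],o2+d2*t[1]; return (p+q)/2,np.linalg.norm(p-q)
def toolT(o):
    from scipy.spatial.transform import Rotation as R
    T=np.eye(4);T[:3,:3]=R.from_euler('xyz',o['tool_rot'],degrees=True).as_matrix();T[:3,3]=o['tool_pos'];return T
E
python3 - <<'E'
from h import *
a=np.load('top0im.npy');b=np.load('side0im.npy')
save('tz1',cv2.resize(a[105:245,220:405],None,fx=4,fy=4,interpolation=cv2.INTER_CUBIC))
save('sz1',cv2.resize(b[145:245,210:355],None,fx=5,fy=5,interpolation=cv2.INTER_CUBIC))
for n,uv,z in [('yokehole',(264,162),.086),('handle',(274,203),.135),('pin',(382,205.5),.09),('bolt',(383,228.5),.075)]:
    print(n,onz('top',uv,z))
E
```

```text
yokehole [0.64059578 0.02814658 0.086     ]
handle [0.5181543  0.00075233 0.135     ]
pin [ 0.51281966 -0.31691028  0.09      ]
bolt [ 0.44558059 -0.32299757  0.075     ]
```

View pics/tz1.png

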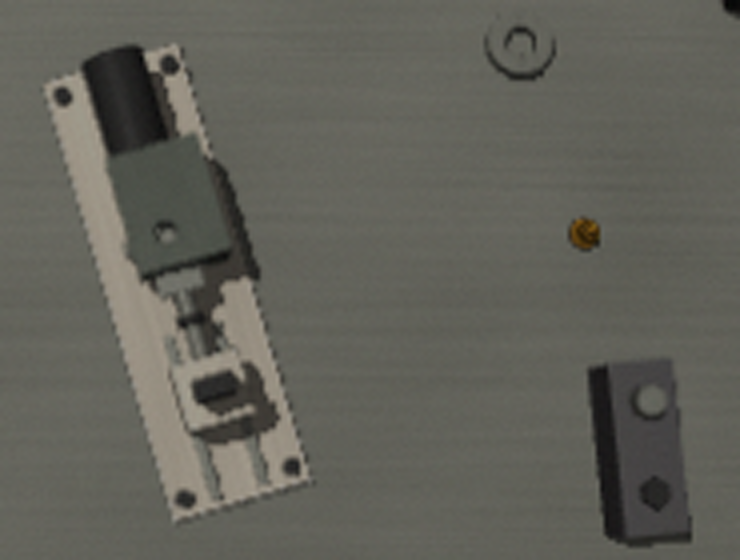

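View pics/sz1.png

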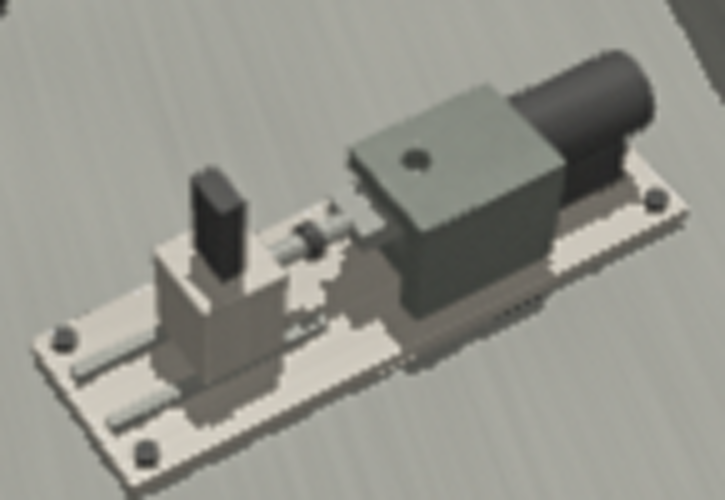

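```bash
python3 - <<'E'
from h import *
d=np.load('top0.npy')
def pt(n,u,v,dd):
    o,r=ray(n,(u,v)); return np.round(o+r*dd[v,u],3)
for uv in [(50,260),(10,220),(75,220),(77,300),(10,290),(103,220),(112,130),(380,225),(415,90),(270,80)]: print(uv,pt('top',*uv,d))
print(onz('top',(261.25,163),.086),two(ray('top',(261.25,163)),ray('side',(293.2,176.8))))
print(onz('top',(273.7,201),.135),two(ray('top',(273.7,201)),ray('side',(252.6,182))))
print(two(ray('top',(382.7,205)),ray('side',(288.5,311))))
E
```

```text
(50, 260) [0.357 0.619 0.198]
(10, 220) [0.466 0.744 0.199]
(75, 220) [0.468 0.546 0.198]
(77, 300) [0.249 0.54  0.197]
(10, 290) [0.269 0.743 0.199]
(103, 220) [0.472 0.534 0.001]
(112, 130) [0.738 0.481 0.094]
(380, 225) [ 0.456 -0.316  0.066]
(415, 90) [ 0.87  -0.438  0.066]
(270, 80) [0.887 0.01  0.089]
[0.63765696 0.03617798 0.086     ] (array([0.63926567, 0.03583442, 0.08610457]), np.float64(0.0032880025783441034))
[0.52375392 0.00157756 0.135     ] (array([0.52372172, 0.00162239, 0.13704623]), np.float64(0.00017090629131730545))
(array([ 0.51615474, -0.3205852 ,  0.08553771]), np.float64(0.0033847064997023016))
```

{"fn": "carry_out", "kwargs": {"increments": [[0,0,0.05,0,0],[0.03,-0.03,0.05,-5,0],[0.06,-0.08,0.05,-10,0],[0.08,-0.12,0.05,-15,0],[0.105,-0.16,0.05,-20,0],[0.13,-0.2,0.05,-25,0],[0.155,-0.24,0.05,-30,0],[0.18,-0.28,0.05,-35,0],[0.205,-0.32,0.05,-40,0],[0.23,-0.36,0.05,-45,0],[0.255,-0.4,0.05,-50,0],[0.28,-0.44,0.04,-55,0],[0.305,-0.48,0.03,-55,0],[0.33,-0.52,0.02,-55,0],[0.35,-0.56,0.01,-55,0],[0.365,-0.585,0,-55,0],[0.37,-0.595,0,-55,0],[0.37,-0.595,0,-55,0],[0.37,-0.595,0,-55,0]]}}

```text
time_s: 2.0
tool_pos: [0.5815, 0.0212, 0.405]
tool_rot: [-179.9, -0.0, 16.1]
force: [-0.1, -0.1, 0.5]
grip_width: 0.0437
```

```bash
cat >> h.py <<'E'
def wrist(n):
    o=env.get_obs();im,d=env.read_camera('wrist');save(n,im);np.savez(n,im=im,d=d,T=toolT(o))
    print(o['time_s'],np.round(o['tool_pos'],4),np.round(o['tool_rot'],2),np.round(o['force'],2),o['grip_width'])
E
python3 -c "
from h import *
wrist('w1')"
```

```text
2.0 [0.5815 0.0212 0.405 ] [-1.7993e+02 -1.0000e-02  1.6090e+01] [-0.11 -0.11  0.47] 0.04366689237578114
```

View pics/w1.png

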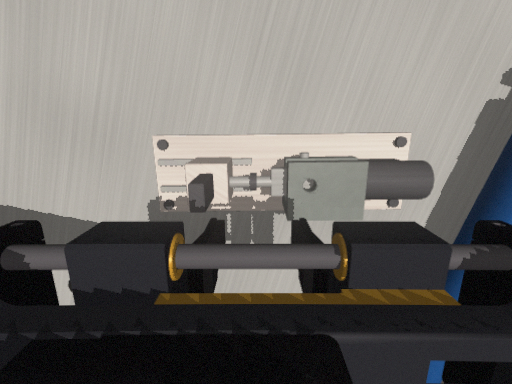

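```bash
python3 - <<'E'
from h import *
f=np.load('w1.npz');im=f['im'];T=f['T']
save('w1z',cv2.resize(im[125:225,145:425],None,fx=2.8,fy=2.8,interpolation=cv2.INTER_CUBIC))
save('w1h',cv2.resize(im[165:205,290:330],None,fx=12,fy=12,interpolation=cv2.INTER_NEAREST))
save('w1hd',cv2.resize(im[160:215,180:235],None,fx=10,fy=10,interpolation=cv2.INTER_NEAREST))
for uv,z in [((309.5,184.5),.086),((201,190),.135)]: print(onz('wrist',uv,z,T))
E
```

```text
[0.63908225 0.03814284 0.086     ]
[0.52702502 0.012073   0.135     ]
```

View pics/w1h.png

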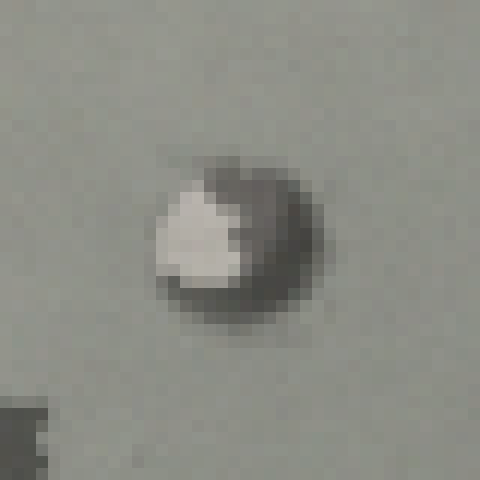

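View pics/w1hd.png

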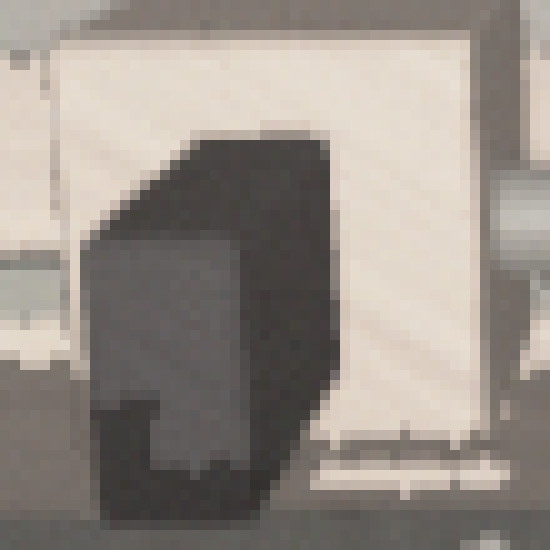

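View pics/w1z.png

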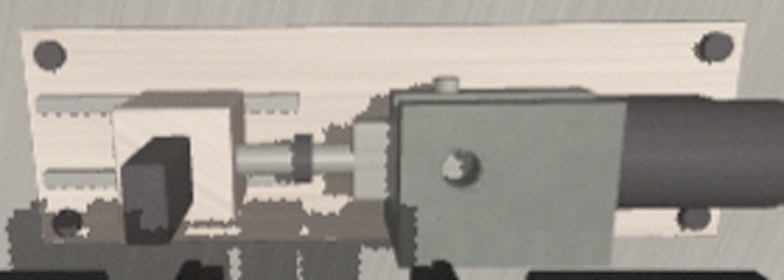

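```bash
python3 - <<'E'
from h import *
T=np.load('w1.npz')['T']
h=onz('wrist',(309.5,184.6),.086,T);g=onz('wrist',(196.4,197.7),.135,T)
v=g-h;print(h,g,np.hypot(*v[:2]),np.degrees(np.arctan2(v[1],v[0])))
def px(x,y): return (145+x/2.8-.5,125+y/2.8-.5)
for a,b,z in [((22,31),(746,23),.01),((50,54),(714,46),.012),((22,31),(746,23),.0),((388,92),(404,267),.086),((391,102),(600,99),.086),((404,267),(610,265),.086)]:
    p=onz('wrist',px(*a),z,T);q=onz('wrist',px(*b),z,T);w=q-p
    print(np.hypot(*w[:2]),np.degrees(np.arctan2(w[1],w[0])))
E
```

```text
[0.63912102 0.03803058 0.086     ] [0.52445564 0.00323204 0.135     ] 0.11982941275588731 -163.11805569869537
0.3544691561913653 16.696863969090707
0.32624306735179454 16.765216131637164
0.36392082941444925 16.696863969090707
0.07534440995149683 -67.2316137590638
0.08380726325970851 16.879381824238045
0.08767610015756709 16.78139997297672
```

{"fn": "carry_out", "kwargs": {"increments": [[-0.015,-0.045,0,0.7,0],[-0.03,-0.09,0,0.7,0],[-0.045,-0.135,0,0.7,0],[-0.06,-0.18,0,0.7,0],[-0.075,-0.225,0,0.7,0],[-0.09,-0.27,0,0.7,0],[-0.105,-0.315,0,0.7,0],[-0.115,-0.345,0,0.7,0],[-0.12,-0.36,0,0.7,0],[-0.12,-0.36,0,0.7,0],[-0.12,-0.36,0,0.7,0]]}}

```text
time_s: 3.15
tool_pos: [0.4628, -0.3386, 0.4049]
tool_rot: [-179.9, -0.1, 16.8]
force: [0.8, -0.1, -0.3]
grip_width: 0.0437
```

```bash
python3 -c "
from h import *
wrist('w2')
im=np.load('w2.npz')['im']
save('w2z',cv2.resize(im[150:230,180:340],None,fx=5,fy=5,interpolation=cv2.INTER_NEAREST))"
```

```text
3.15 [ 0.4628 -0.3386  0.4049] [-1.7994e+02 -8.0000e-02  1.6830e+01] [ 0.83 -0.06 -0.32] 0.043677614288204776
```

View pics/w2z.png

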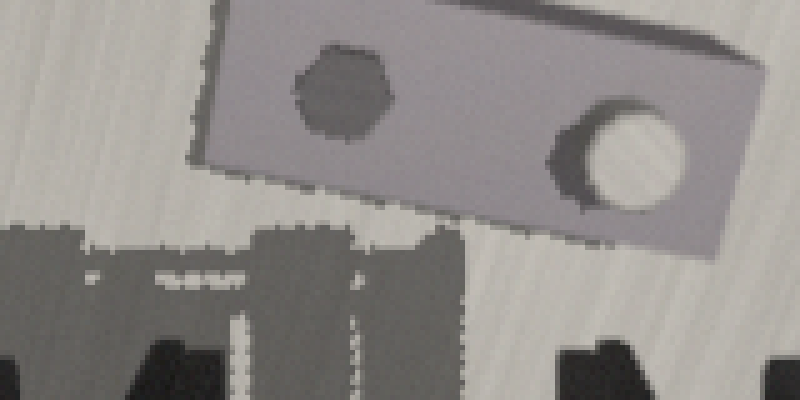

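```bash
python3 - <<'E'
from h import *
f=np.load('w2.npz');T=f['T']
p=onz('wrist',(306.6,181.7),.090,T);b=onz('wrist',(180+344/5-.5,150+92/5-.5),.075,T);print(p,b,np.hypot(*(p-b)[:2]),p-T[:3,3], onz('wrist',(295.6,181.7),.090,T)-onz('wrist',(316,181.7),.090,T))
E
```

```text
[ 0.51521733 -0.31812155  0.09      ] [ 0.44760429 -0.32471698  0.075     ] 0.06793395978401072 [ 0.05242227  0.02048751 -0.31493615] [-0.02216411 -0.0067023   0.        ]
```

{"fn": "carry_out", "kwargs": {"increments": [[0.026,0.01,0,0,0],[0.052,0.0205,0,0,0],[0.052,0.0205,-0.04,0,0],[0.052,0.0205,-0.08,0,0],[0.052,0.0205,-0.1,0,0],[0.052,0.0205,-0.1,0,0],[0.052,0.0205,-0.1,0,0]]}}

```text
time_s: 3.9
tool_pos: [0.5148, -0.3185, 0.3053]
tool_rot: [-180.0, -0.0, 16.8]
force: [0.8, 1.1, 1.3]
grip_width: 0.0434
```

```bash
python3 -c "
from h import *
wrist('w3')"
```

```text
3.9 [ 0.5148 -0.3185  0.3053] [-1.7999e+02 -4.0000e-02  1.6840e+01] [0.77 1.12 1.31] 0.04343691986343667
```

View pics/w3.png

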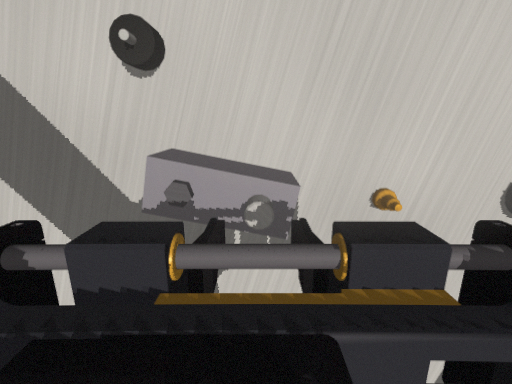

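```bash
python3 - <<'E'
from h import *
f=np.load('w3.npz');im=f['im']
save('w3z',cv2.resize(im[185:240,220:300],None,fx=9,fy=9,interpolation=cv2.INTER_NEAREST))
print(onz('wrist',(259,212.5),.090,f['T']))
E
```

```text
[ 0.51536703 -0.3160814   0.09      ]
```

View pics/w3z.png

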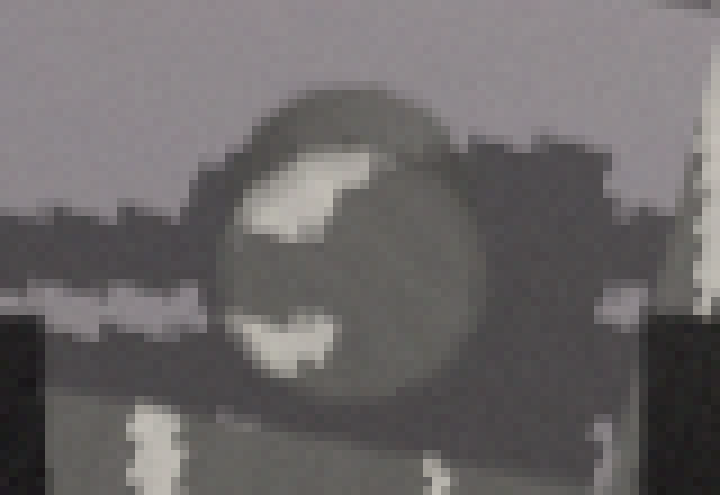

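```bash
python3 - <<'E'
from h import *
f=np.load('w3.npz')
p=onz('wrist',(258.7,213.9),.090,f['T']);T=f['T'];print(p,T[:3,:3].T@(p-T[:3,3]))
E
```

```text
[ 0.51547913 -0.31725046  0.09      ] [ 0.00088325 -0.00096355  0.21533823]
```

{"fn": "carry_out", "kwargs": {"increments": [[0.0007,0.001,-0.03,0,0],[0.0007,0.001,-0.053,0,0],[0.0007,0.001,-0.053,0,0],[0.0007,0.001,-0.053,0,0.9],[0.0007,0.001,-0.053,0,0.9],[0.0007,0.001,-0.053,0,0.9],[0.0007,0.001,-0.053,0,0.9],[0.0007,0.001,-0.053,0,0.9]], "grip_force": 30}}

```text
time_s: 4.75
tool_pos: [0.515, -0.3193, 0.2533]
tool_rot: [179.9, -0.1, 16.7]
force: [-0.8, 0.2, 7.2]
grip_width: 0.0228
```

{"fn": "carry_out", "kwargs": {"increments": [[0,0,0.02,0,0.9],[0,0,0.06,0,0.9],[0,0,0.1,0,0.9],[0.01,0.03,0.13,0,0.9],[0.025,0.075,0.13,0,0.9],[0.04,0.115,0.13,0,0.9],[0.055,0.16,0.13,0,0.9],[0.07,0.205,0.13,0,0.9],[0.085,0.25,0.13,0,0.9],[0.1,0.29,0.13,0,0.9],[0.115,0.33,0.12,0,0.9],[0.12,0.35,0.11,0,0.9],[0.1235,0.3555,0.1,0,0.9],[0.1235,0.3555,0.1,0,0.9],[0.1235,0.3555,0.1,0,0.9]]}}

```text
time_s: 6.25
tool_pos: [0.6376, 0.0336, 0.3516]
tool_rot: [179.9, 0.1, 16.5]
force: [0.0, -0.8, -0.6]
grip_width: 0.023
```

```bash
python3 -c "
from h import *
wrist('w4')
im=np.load('w4.npz')['im'];save('w4z',cv2.resize(im[150:260,180:340],None,fx=5,fy=5,interpolation=cv2.INTER_NEAREST))
im,d=env.read_camera('side');np.savez('s4',im=im);save('s4z',cv2.resize(im[130:200,240:350],None,fx=7,fy=7,interpolation=cv2.INTER_NEAREST))
im,d=env.read_camera('top');np.savez('t4',im=im);save('t4z',cv2.resize(im[105:245,190:350],None,fx=4,fy=4,interpolation=cv2.INTER_CUBIC))
"
```

```text
6.25 [0.6376 0.0336 0.3516] [1.7991e+02 8.0000e-02 1.6480e+01] [ 0.02 -0.77 -0.62] 0.023005738718144545
```

View pics/w4z.png

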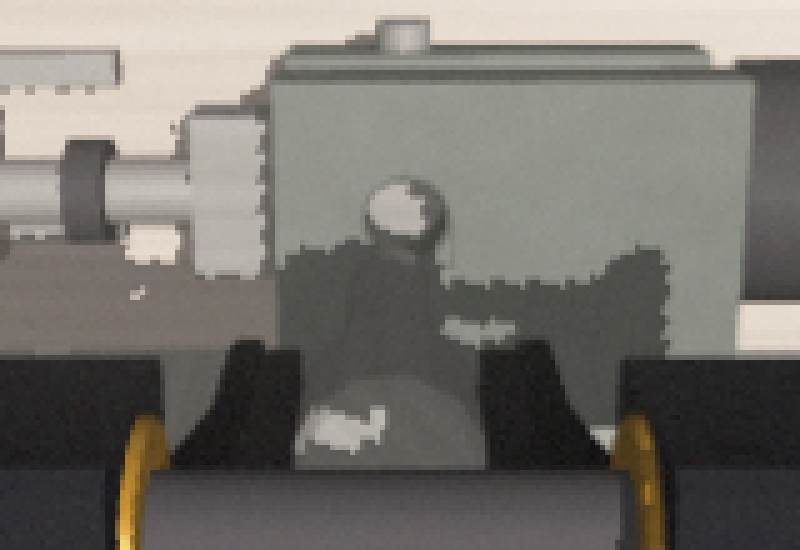

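View pics/s4z.png

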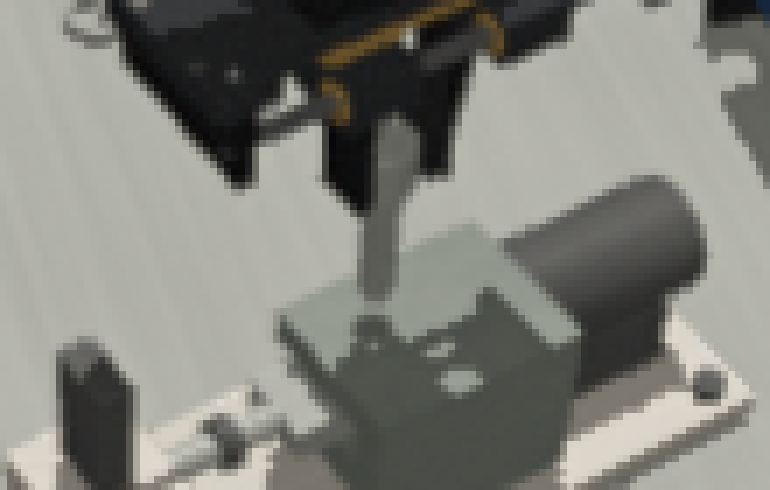

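{"fn": "carry_out", "kwargs": {"increments": [[0,0,-0.005,0.1,0.9],[0,0,-0.008,0.2,0.9],[0,0,-0.008,0.2,0.9],[0,0,-0.008,0.2,0.9]]}}

```text
time_s: 6.8
tool_pos: [0.6379, 0.0366, 0.3436]
tool_rot: [-180.0, 0.0, 16.9]
force: [0.7, -0.2, -0.1]
grip_width: 0.023
```

```bash
cat >> h.py <<'E'
def proj(P,T):
    c=env.get_calibration('wrist');M=np.linalg.inv(T@c['T_tool_cam'])
    q=M[:3,:3]@P+M[:3,3];p=q[:2]/q[2];p=p*(1+c['k1']*(p@p));K=c['K'];return p*K[0,0]+K[:2,2]
E
python3 -c "
from h import *
wrist('w5')
f=np.load('w5.npz');im=f['im'];T=f['T']
z=im[175:235,225:305].astype(float);z=np.clip(255*(z/255)**.6*1.2-20,0,255).astype(np.uint8);save('w5z',cv2.resize(z,None,fx=10,fy=10,interpolation=cv2.INTER_NEAREST))
im,d=env.read_camera('side');np.savez('s5',im=im);z=im[150:200,270:330];z=np.clip(255*(z/255)**.6,0,255).astype(np.uint8);save('s5z',cv2.resize(z,None,fx=12,fy=12,interpolation=cv2.INTER_NEAREST))
print('hole',proj(np.array([.6391,.0380,.086]),T),'tip',proj(T[:3,3]+T[:3,:3]@np.array([0,0,.2433]),T),'head',proj(T[:3,3]+T[:3,:3]@np.array([0,0,.1633]),T))
"
```

```text
6.8 [0.6379 0.0366 0.3436] [-1.800e+02  1.000e-02  1.689e+01] [ 0.74 -0.17 -0.1 ] 0.023032984922846025
hole [259.3680855  198.52314877] tip [257.57704734 204.20912716] head [257.53762693 245.2541239 ]
```

View pics/w5z.png

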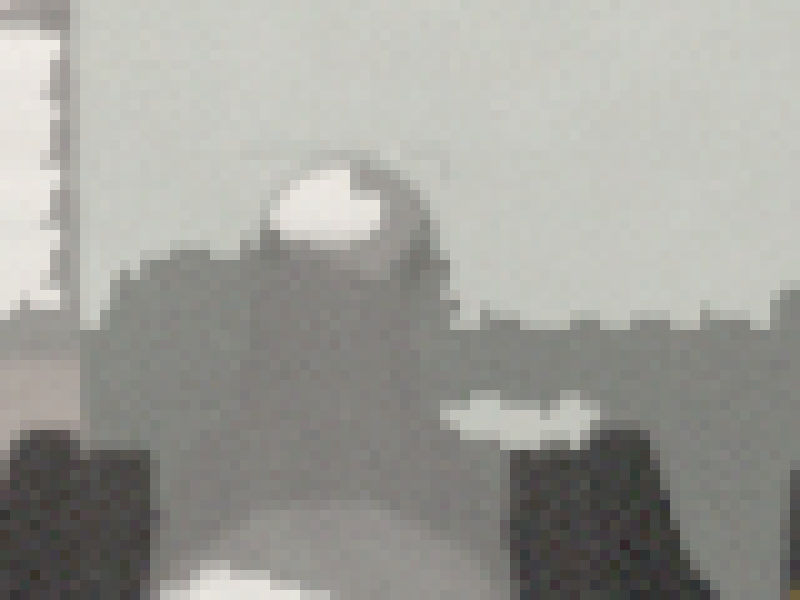

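View pics/s5z.png

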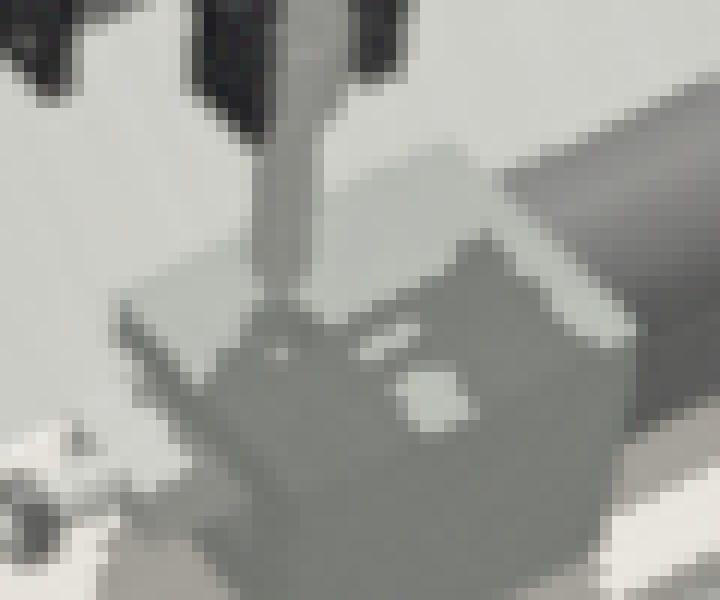

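{"fn": "carry_out", "kwargs": {"increments": [[0.0014,0.0001,0,0,0.9],[0.0014,0.0001,-0.005,0,0.9],[0.0014,0.0001,-0.01,0,0.9],[0.0014,0.0001,-0.013,0,0.9],[0.0014,0.0001,-0.016,0,0.9],[0.0014,0.0001,-0.019,0,0.9],[0.0014,0.0001,-0.019,0,0.9]]}}

```text
time_s: 7.6
tool_pos: [0.6392, 0.0367, 0.3242]
tool_rot: [-180.0, 0.1, 16.9]
force: [-0.4, -0.4, -1.0]
grip_width: 0.0232
```

{"fn": "carry_out", "kwargs": {"increments": [[0,0,-0.003,0,0.9],[0,0,-0.006,0,0.9],[0,0,-0.009,0,0.9],[0,0,-0.011,0,0.9],[0,0,-0.011,0,0.9]]}}

```text
time_s: 8.1
tool_pos: [0.6392, 0.0367, 0.3133]
tool_rot: [-180.0, 0.0, 16.9]
force: [0.1, 0.4, -1.7]
grip_width: 0.0232
```

```bash
python3 -c "
from h import *
im,d=env.read_camera('side');np.savez('s6',im=im);z=im[130:200,250:330];save('s6z',cv2.resize(z,None,fx=9,fy=9,interpolation=cv2.INTER_NEAREST))
"
```

```text
(no output)
```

View pics/s6z.png

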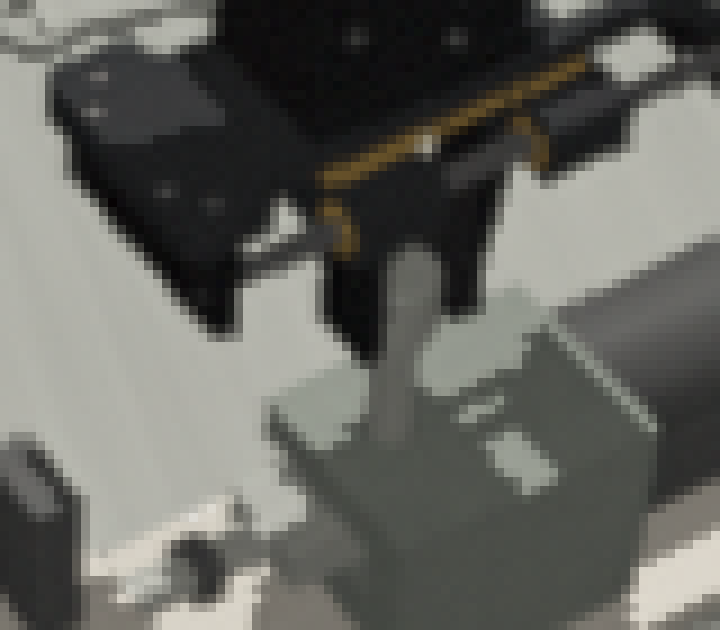

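{"fn": "carry_out", "kwargs": {"increments": [[0,0,-0.001,0,0.3],[0,0,-0.001,0,0],[0,0,-0.001,0,0],[0,0,-0.001,0,0],[0,0,-0.001,0,0],[0,0,0.02,0,0],[0,0,0.05,0,0],[0,0,0.08,0,0],[0,0,0.08,0,0],[0,0,0.08,0,0]]}}

```text
time_s: 9.15
tool_pos: [0.6395, 0.0366, 0.3945]
tool_rot: [180.0, -0.1, 16.9]
force: [0.0, -0.3, -0.6]
grip_width: 0.0435
```

```bash
python3 -c "
from h import *
wrist('w7')
im,d=env.read_camera('side');np.savez('s7',im=im);z=im[130:200,240:330];save('s7z',cv2.resize(z,None,fx=8,fy=8,interpolation=cv2.INTER_NEAREST))
"
```

```text
9.15 [0.6395 0.0366 0.3945] [ 1.800e+02 -1.000e-01  1.689e+01] [ 0.03 -0.33 -0.61] 0.04347832506814479
```

View pics/s7z.png

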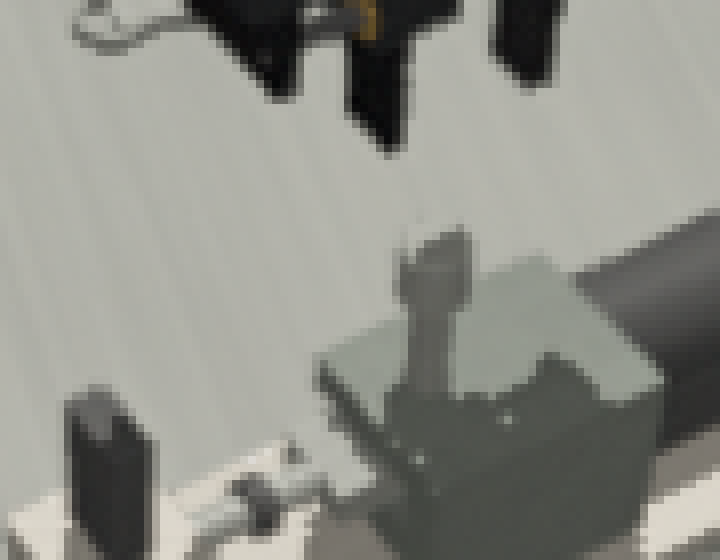

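View pics/w7.png

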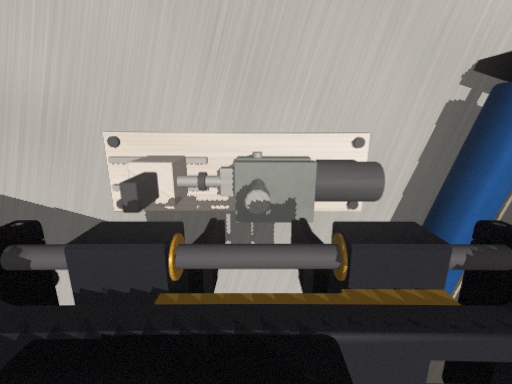

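{"fn": "carry_out", "kwargs": {"increments": [[-0.04,-0.012,0,0,0],[-0.08,-0.024,0,0,0],[-0.1157,-0.0348,-0.01,0,0],[-0.1157,-0.0348,-0.04,0,0],[-0.1157,-0.0348,-0.04,0,0],[-0.1157,-0.0348,-0.04,0,0]]}}

```text
time_s: 9.85
tool_pos: [0.5236, 0.0023, 0.3532]
tool_rot: [180.0, 0.1, 16.9]
force: [0.4, 0.4, 0.7]
grip_width: 0.0439
```

```bash
python3 -c "
from h import *
wrist('w8')
f=np.load('w8.npz');im=f['im'];T=f['T']
save('w8z',cv2.resize(im[160:250,200:320],None,fx=6,fy=6,interpolation=cv2.INTER_NEAREST))
print(proj(np.array([.5244,.0032,.135]),T))
"
```

```text
9.85 [0.5236 0.0023 0.3532] [1.7999e+02 1.1000e-01 1.6920e+01] [0.37 0.43 0.69] 0.043850328965821195
[259.4183159  213.01787179]
```

View pics/w8z.png

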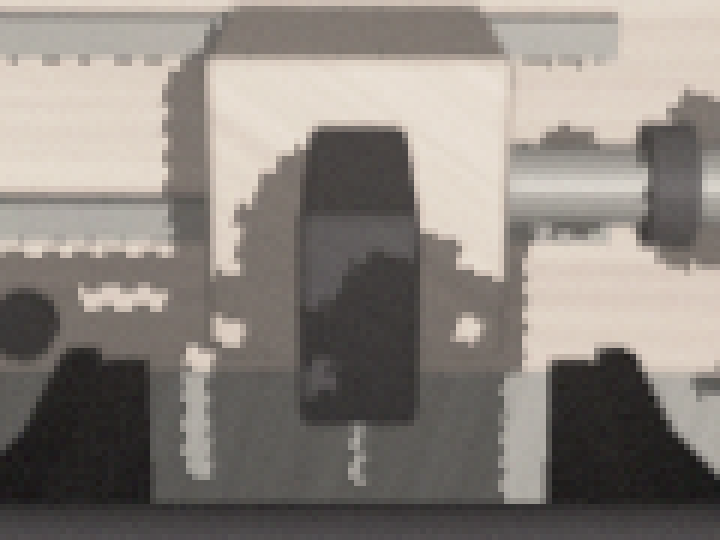

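{"fn": "carry_out", "kwargs": {"increments": [[0,0,-0.03,0,0],[0,0,-0.06,0,0],[0,0,-0.07,0,0],[0,0,-0.07,0,0],[0,0,-0.07,0,0.9],[0,0,-0.07,0,0.9],[0,0,-0.07,0,0.9],[0,0,-0.07,0,0.9],[0,0,-0.07,0,0.9],[0,0,-0.07,0,0.9]], "grip_force": 20}}

```text
time_s: 10.9
tool_pos: [0.5241, 0.002, 0.2845]
tool_rot: [180.0, -0.1, 16.9]
force: [2.1, -0.1, 2.5]
grip_width: 0.0158
```

{"fn": "carry_out", "kwargs": {"increments": [[-0.001,-0.0003,0,0,0.9],[-0.0019,-0.0006,0,0,0.9],[-0.0029,-0.0009,0,0,0.9],[-0.0038,-0.0012,0,0,0.9],[-0.0048,-0.0014,0,0,0.9],[-0.0057,-0.0017,0,0,0.9],[-0.0067,-0.002,0,0,0.9],[-0.0077,-0.0023,0,0,0.9],[-0.0086,-0.0026,0,0,0.9],[-0.0096,-0.0029,0,0,0.9],[-0.0105,-0.0032,0,0,0.9],[-0.0115,-0.0035,0,0,0.9],[-0.0115,-0.0035,0,0,0.9]]}}

```text
time_s: 12.2
tool_pos: [0.5125, -0.0016, 0.2845]
tool_rot: [-180.0, -0.1, 16.9]
force: [4.2, 0.8, 6.1]
grip_width: 0.0158
```

{"fn": "carry_out", "kwargs": {"increments": [[-0.0005,-0.0001,0,0,0.9],[-0.001,-0.0003,0,0,0.9],[-0.0014,-0.0004,0,0,0.9],[-0.0019,-0.0006,0,0,0.9],[-0.0024,-0.0007,0,0,0.9],[-0.0029,-0.0009,0,0,0.9],[-0.0029,-0.0009,0,0,0.9]]}}

```text
time_s: 12.9
tool_pos: [0.5097, -0.0024, 0.2845]
tool_rot: [180.0, -0.1, 16.9]
force: [3.1, 1.0, 5.0]
grip_width: 0.0157
```

```bash
cat >> h.py <<'E'
def side(n):
    im,d=env.read_camera('side');o=env.get_obs();np.savez(n,im=im,d=d);z=im[130:200,230:320];save(n,cv2.resize(z,None,fx=6,fy=6,interpolation=cv2.INTER_NEAREST))
    r=np.load('s7.npz')['im'][155:172,289:299].astype(int);q=im[155:172,289:299].astype(int)
    print('diff vs standing',np.abs(r-q).mean().round(1),o['force'].round(1),o['time_s'])
E
python3 -c "
from h import *
side('s8')"
```

```text
diff vs standing 24.4 [3.1 1.8 6.2] 12.95
```

View pics/s8.png

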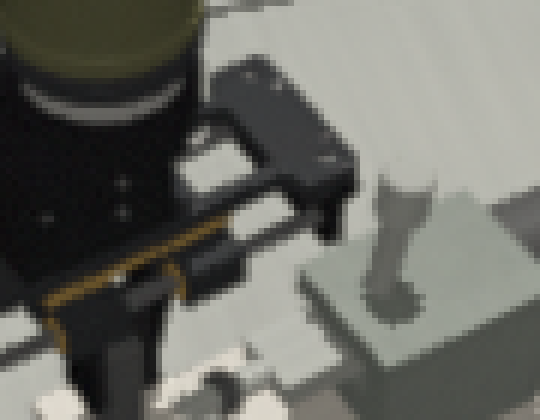

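{"fn": "carry_out", "kwargs": {"increments": [[-0.0005,-0.0001,0,0,0.9],[-0.001,-0.0003,0,0,0.9],[-0.0014,-0.0004,0,0,0.9],[-0.0019,-0.0006,0,0,0.9],[-0.0019,-0.0006,0,0,0.9]]}}

```text
time_s: 13.45
tool_pos: [0.5078, -0.003, 0.2845]
tool_rot: [-180.0, -0.1, 16.9]
force: [3.2, 1.4, 5.0]
grip_width: 0.0156
```

```bash
cat >> h.py <<'E'
def chk(n):
    im,d=env.read_camera('side');o=env.get_obs();np.savez(n,im=im)
    f=np.load('s8.npz')['im'][152:190,288:306].astype(int);q=im[152:190,288:306].astype(int)
    F=o['force'];print('diff vs s8',np.abs(f-q).mean().round(1),'pull',round(F[0]*.957+F[1]*.289,1),F.round(1),o['time_s'],'disp',round(-(o['tool_pos'][:2]-[.5241,.002])@[.957,.289],4))
    save(n,cv2.resize(im[130:200,230:320],None,fx=6,fy=6,interpolation=cv2.INTER_NEAREST))
E
python3 -c "
from h import *
chk('s9')"
```

```text
diff vs s8 1.5 pull 4.3 [4.1 1.5 4.7] 13.5 disp 0.017
```

{"fn": "carry_out", "kwargs": {"increments": [[-0.0005,-0.0001,0,0,0.9],[-0.001,-0.0003,0,0,0.9],[-0.0014,-0.0004,0,0,0.9],[-0.0019,-0.0006,0,0,0.9],[-0.0019,-0.0006,0,0,0.9]]}}

```text
time_s: 14.0
tool_pos: [0.5059, -0.0036, 0.2845]
tool_rot: [180.0, -0.1, 16.9]
force: [3.4, 2.4, 5.2]
grip_width: 0.0157
```

```bash
python3 -c "
from h import *
chk('s10')"
```

```text
diff vs s8 2.4 pull 4.2 [4.  1.2 5.8] 14.05 disp 0.019
```

{"fn": "carry_out", "kwargs": {"increments": [[-0.0005,-0.0001,0,0,0.9],[-0.001,-0.0003,0,0,0.9],[-0.0014,-0.0004,0,0,0.9],[-0.0019,-0.0006,0,0,0.9],[-0.0019,-0.0006,0,0,0.9]]}}

```text
time_s: 14.55
tool_pos: [0.504, -0.0041, 0.2845]
tool_rot: [-180.0, -0.1, 16.9]
force: [4.1, 2.1, 5.3]
grip_width: 0.016
```

```bash
python3 -c "
from h import *
chk('s11')"
```

```text
diff vs s8 3.0 pull 4.6 [4.  2.5 5.3] 14.6 disp 0.021
```

View pics/s11.png

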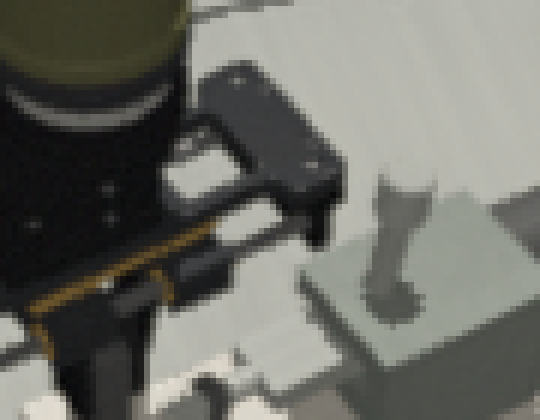

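{"fn": "carry_out", "kwargs": {"increments": [[-0.0005,-0.0001,0,0,0.9],[-0.001,-0.0003,0,0,0.9],[-0.0014,-0.0004,0,0,0.9],[-0.0019,-0.0006,0,0,0.9],[-0.0019,-0.0006,0,0,0.9]]}}

```text
time_s: 15.1
tool_pos: [0.5021, -0.0047, 0.2845]
tool_rot: [-180.0, -0.1, 16.9]
force: [4.0, 1.0, 5.9]
grip_width: 0.0158
```

```bash
python3 -c "
from h import *
chk('s12')"
```

```text
diff vs s8 3.0 pull 5.0 [4.5 2.4 5.5] 15.15 disp 0.0229
```

{"fn": "carry_out", "kwargs": {"increments": [[-0.0005,-0.0001,0,0,0.9],[-0.001,-0.0003,0,0,0.9],[-0.0014,-0.0004,0,0,0.9],[-0.0019,-0.0006,0,0,0.9],[-0.0019,-0.0006,0,0,0.9]]}}

```text
time_s: 15.65
tool_pos: [0.5002, -0.0053, 0.2845]
tool_rot: [-180.0, -0.1, 16.9]
force: [4.0, 2.2, 5.1]
grip_width: 0.0156
```

```bash
python3 -c "
from h import *
chk('s13')"
```

```text
diff vs s8 3.0 pull 4.4 [3.9 2.1 5.5] 15.7 disp 0.0249
```

{"fn": "carry_out", "kwargs": {"increments": [[-0.0005,-0.0001,0,0,0.9],[-0.001,-0.0003,0,0,0.9],[-0.0014,-0.0004,0,0,0.9],[-0.0019,-0.0006,0,0,0.9],[-0.0019,-0.0006,0,0,0.9]]}}

```text
time_s: 16.2
tool_pos: [0.4983, -0.0058, 0.2845]
tool_rot: [-180.0, -0.1, 16.9]
force: [4.3, 2.9, 5.2]
grip_width: 0.0159
```

```bash
python3 -c "
from h import *
chk('s14')"
```

```text
diff vs s8 3.0 pull 4.9 [4.7 1.5 5.7] 16.25 disp 0.0269
```

{"fn": "carry_out", "kwargs": {"increments": [[-0.0005,-0.0001,0,0,0.9],[-0.001,-0.0003,0,0,0.9],[-0.0014,-0.0004,0,0,0.9],[-0.0019,-0.0006,0,0,0.9],[-0.0019,-0.0006,0,0,0.9]]}}

```text
time_s: 16.75
tool_pos: [0.4965, -0.0064, 0.2845]
tool_rot: [-180.0, -0.1, 16.9]
force: [4.5, 2.9, 5.4]
grip_width: 0.016
```

```bash
python3 -c "
from h import *
chk('s15')"
```

```text
diff vs s8 3.0 pull 4.3 [3.8 2.1 4.8] 16.8 disp 0.0289
```

{"fn": "carry_out", "kwargs": {"increments": [[-0.0005,-0.0001,0,0,0.9],[-0.001,-0.0003,0,0,0.9],[-0.0014,-0.0004,0,0,0.9],[-0.0019,-0.0006,0,0,0.9],[-0.0019,-0.0006,0,0,0.9]]}}

```text
time_s: 17.3
tool_pos: [0.4945, -0.007, 0.2845]
tool_rot: [-180.0, -0.1, 16.9]
force: [4.0, 1.9, 5.1]
grip_width: 0.0158
```

```bash
python3 -c "
from h import *
chk('s16')"
```

```text
diff vs s8 3.2 pull 4.6 [4.2 2.1 5.2] 17.35 disp 0.0309
```

{"fn": "carry_out", "kwargs": {"increments": [[-0.0005,-0.0001,0,0,0.9],[-0.001,-0.0003,0,0,0.9],[-0.0014,-0.0004,0,0,0.9],[-0.0019,-0.0006,0,0,0.9],[-0.0019,-0.0006,0,0,0.9]]}}

```text
time_s: 17.85
tool_pos: [0.4926, -0.0076, 0.2845]
tool_rot: [-180.0, -0.1, 16.9]
force: [4.3, 1.6, 5.3]
grip_width: 0.0161
```

```bash
python3 -c "
from h import *
chk('s17')"
```

```text
diff vs s8 3.9 pull 4.9 [4.4 2.1 5.7] 17.9 disp 0.0329
```

View pics/s17.png

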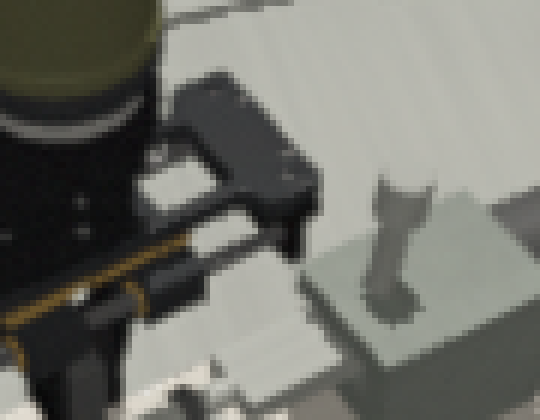

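Still standing. Continue.

{"fn": "carry_out", "kwargs": {"increments": [[-0.0005,-0.0001,0,0,0.9],[-0.001,-0.0003,0,0,0.9],[-0.0014,-0.0004,0,0,0.9],[-0.0019,-0.0006,0,0,0.9],[-0.0019,-0.0006,0,0,0.9]]}}

```text
time_s: 18.4
tool_pos: [0.4907, -0.0082, 0.2845]
tool_rot: [-180.0, -0.1, 16.9]
force: [4.3, 2.0, 5.6]
grip_width: 0.0159
```

```bash
python3 -c "
from h import *
chk('s18')"
```

```text
diff vs s8 4.1 pull 3.8 [3.3 2.3 5. ] 18.45 disp 0.0348
```

{"fn": "carry_out", "kwargs": {"increments": [[-0.0005,-0.0001,0,0,0.9],[-0.001,-0.0003,0,0,0.9],[-0.0014,-0.0004,0,0,0.9],[-0.0019,-0.0006,0,0,0.9],[-0.0019,-0.0006,0,0,0.9]]}}

```text
time_s: 18.95
tool_pos: [0.4888, -0.0087, 0.2844]
tool_rot: [-180.0, -0.1, 16.9]
force: [4.5, 2.6, 4.3]
grip_width: 0.0156
```

```bash
python3 -c "
from h import *
chk('s19')"
```

```text
diff vs s8 4.3 pull 5.7 [5.1 3.  4.9] 19.0 disp 0.0368
```

{"fn": "carry_out", "kwargs": {"increments": [[-0.0005,-0.0001,0,0,0.9],[-0.001,-0.0003,0,0,0.9],[-0.0014,-0.0004,0,0,0.9],[-0.0019,-0.0006,0,0,0.9],[-0.0019,-0.0006,0,0,0.9]]}}

```text
time_s: 19.5
tool_pos: [0.487, -0.0093, 0.2845]
tool_rot: [-180.0, -0.1, 16.9]
force: [4.2, 2.6, 5.2]
grip_width: 0.0158
```

```bash
python3 -c "
from h import *
chk('s20')"
```

```text
diff vs s8 4.8 pull 5.5 [5.1 2.4 5.4] 19.55 disp 0.0388
```

{"fn": "carry_out", "kwargs": {"increments": [[-0.0005,-0.0001,0,0,0.9],[-0.001,-0.0003,0,0,0.9],[-0.0014,-0.0004,0,0,0.9],[-0.0019,-0.0006,0,0,0.9],[-0.0019,-0.0006,0,0,0.9]]}}

```text
time_s: 20.05
tool_pos: [0.4851, -0.0099, 0.2844]
tool_rot: [-180.0, -0.1, 16.9]
force: [4.3, 2.1, 5.1]
grip_width: 0.0157
```

```bash
python3 -c "
from h import *
chk('s21')"
```

```text
diff vs s8 18.2 pull 5.1 [4.6 2.3 5.2] 20.1 disp 0.0408
```

View pics/s21.png

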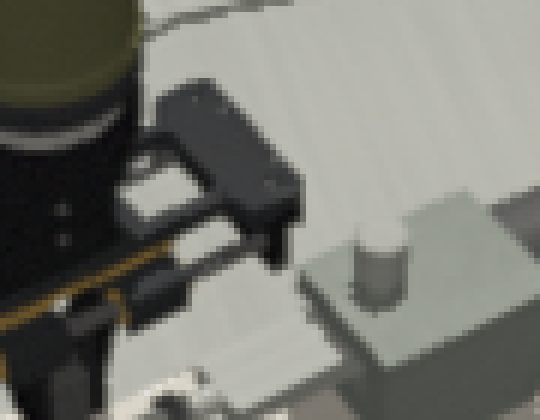

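{"fn": "carry_out", "kwargs": {"increments": [[0.0003,0.0001,0,0,0.9],[0.0005,0.0001,0,0,0.9],[0.0007,0.0002,0,0,0.9],[0.0007,0.0002,0,0,0.9]]}}

```text
time_s: 20.5
tool_pos: [0.4858, -0.0096, 0.2845]
tool_rot: [-180.0, -0.1, 16.9]
force: [4.7, 2.7, 5.1]
grip_width: 0.0159
```

{"fn": "carry_out", "kwargs": {"increments": [[0.0003,0.0001,0,0,0.9],[0.0005,0.0001,0,0,0.9],[0.0007,0.0002,0,0,0.9],[0.0007,0.0002,0,0,0.9]]}}

```text
time_s: 20.9
tool_pos: [0.4863, -0.0095, 0.2844]
tool_rot: [-180.0, -0.1, 16.9]
force: [3.2, 1.9, 6.3]
grip_width: 0.016
```

{"fn": "carry_out", "kwargs": {"increments": [[0.0002,0.0001,0,0,0.9],[0.0004,0.0001,0,0,0.9],[0.0004,0.0001,0,0,0.9],[0.0004,0.0001,0,0,0.9]]}}

```text
time_s: 21.3
tool_pos: [0.4865, -0.0095, 0.2845]
tool_rot: [-180.0, -0.1, 16.9]
force: [2.5, 3.3, 7.6]
grip_width: 0.0162
```

{"fn": "carry_out", "kwargs": {"increments": [[0.0002,0.0001,0,0,0.9],[0.0004,0.0001,0,0,0.9],[0.0004,0.0001,0,0,0.9],[0.0004,0.0001,0,0,0.9]]}}

```text
time_s: 21.7
tool_pos: [0.4867, -0.0095, 0.2844]
tool_rot: [-180.0, -0.0, 16.9]
force: [1.4, 1.8, 8.2]
grip_width: 0.0162
```

{"fn": "carry_out", "kwargs": {"increments": [[0.0002,0.0001,0,0,0.9],[0.0004,0.0001,0,0,0.9],[0.0004,0.0001,0,0,0.9],[0.0004,0.0001,0,0,0.4],[0.0004,0.0001,0,0,0],[0.0004,0.0001,0,0,0],[0.0004,0.0001,0,0,0],[0.0004,0.0001,0,0,0]]}}

```text
time_s: 22.5
tool_pos: [0.4868, -0.0097, 0.2834]
tool_rot: [180.0, 0.1, 16.9]
force: [0.1, -0.0, -0.4]
grip_width: 0.0418
```

```bash
python3 -c "
from h import *
chk('s22')"
```

```text
diff vs s8 18.4 pull -0.5 [-0.7  0.6 -0.2] 22.55 disp 0.039
```

View pics/s22.png

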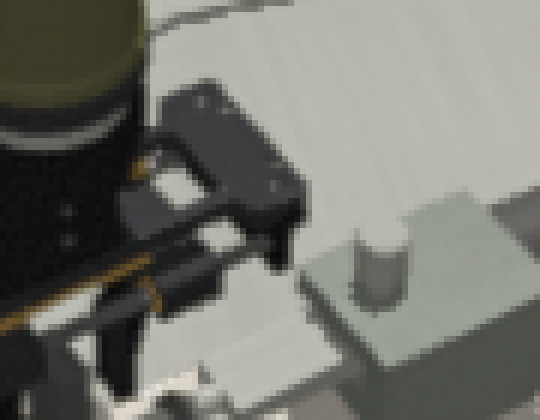

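{"fn": "carry_out", "kwargs": {"increments": [[0,0,0.03,0,0],[0,0,0.06,0,0],[0,0,0.09,0,0],[0.03,0.009,0.09,0,0.5],[0.07,0.021,0.09,0,1],[0.11,0.033,0.09,0,1],[0.14,0.042,0.09,0,1],[0.1522,0.0466,0.08,0,1],[0.1522,0.0466,0.06,0,1],[0.1522,0.0466,0.06,0,1],[0.1522,0.0466,0.06,0,1]]}}

```text
time_s: 23.65
tool_pos: [0.6391, 0.0368, 0.3435]
tool_rot: [180.0, 0.1, 16.9]
force: [-0.4, -0.3, 1.2]
grip_width: 0.0009
```

```bash
python3 -c "
from h import *
chk('s23')
wrist('w23')
f=np.load('w23.npz');save('w23z',cv2.resize(f['im'][170:270,190:330],None,fx=5,fy=5,interpolation=cv2.INTER_NEAREST))"
```

```text
diff vs s8 42.8 pull -0.1 [ 0.2 -0.9  0.4] 23.7 disp -0.1203
23.7 [0.6393 0.0367 0.3444] [ 1.7999e+02 -2.0000e-02  1.6870e+01] [ 0.22 -0.92  0.4 ] 0.00028429069645910065
```

View pics/s23.png

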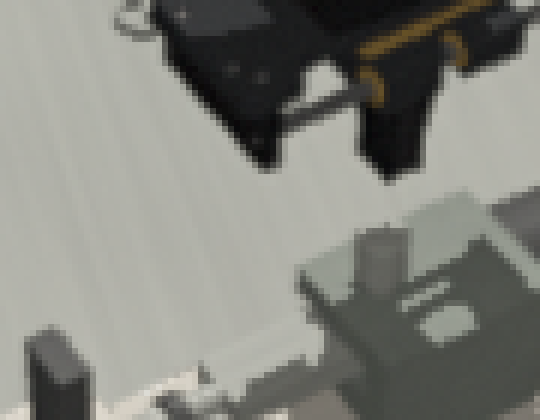

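View pics/w23z.png

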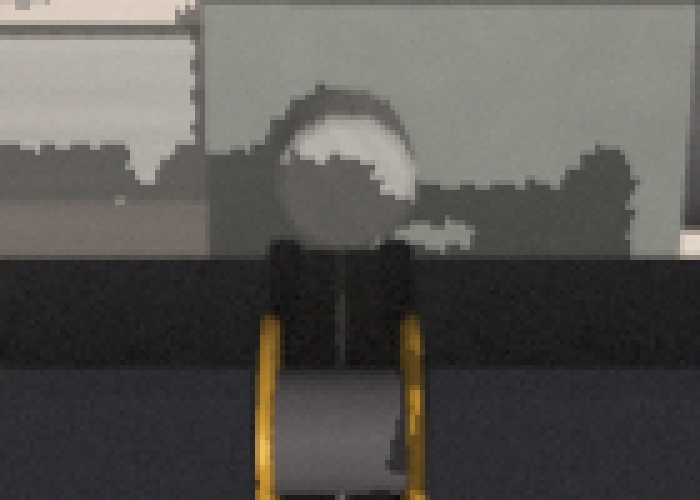

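{"fn": "carry_out", "kwargs": {"increments": [[0.0005,0,-0.01,0,1],[0.001,0,-0.02,0,1],[0.001,0,-0.028,0,1],[0.001,0,-0.032,0,1],[0.001,0,-0.034,0,1],[0.001,0,-0.035,0,1],[0.001,0,-0.036,0,1],[0.001,0,-0.037,0,1]]}}

```text
time_s: 24.55
tool_pos: [0.6405, 0.037, 0.3071]
tool_rot: [180.0, -0.0, 16.9]
force: [0.1, 0.3, -0.0]
grip_width: 0.0004
```

{"fn": "carry_out", "kwargs": {"increments": [[0,0,-0.0005,0,1],[0,0,-0.001,0,1],[0,0,-0.0015,0,1],[0,0,-0.002,0,1],[0,0,-0.0025,0,1],[0,0,-0.003,0,1],[0,0,-0.0035,0,1],[0,0,-0.004,0,1],[0,0,-0.0045,0,1],[0,0,-0.005,0,1]]}}

```text
time_s: 25.55
tool_pos: [0.6404, 0.0369, 0.3018]
tool_rot: [180.0, -0.0, 16.9]
force: [0.2, 0.5, -0.0]
grip_width: 0.0009
```

{"fn": "carry_out", "kwargs": {"increments": [[0,0,-0.0005,0,1],[0,0,-0.001,0,1],[0,0,-0.0015,0,1],[0,0,-0.002,0,1],[0,0,-0.0025,0,1],[0,0,-0.003,0,1],[0,0,-0.0035,0,1],[0,0,-0.004,0,1]]}}

```text
time_s: 26.35
tool_pos: [0.6404, 0.0369, 0.298]
tool_rot: [180.0, -0.0, 16.9]
force: [0.5, -0.3, 2.5]
grip_width: 0.0003
```

{"fn": "carry_out", "kwargs": {"increments": [[0,0,-0.0005,0,1],[0,0,-0.001,0,1],[0,0,-0.0015,0,1],[0,0,-0.002,0,1],[0,0,-0.0025,0,1],[0,0,-0.003,0,1]]}}

```text
time_s: 26.95
tool_pos: [0.6408, 0.0361, 0.2973]
tool_rot: [180.0, -0.1, 16.9]
force: [-3.7, -0.2, 13.5]
grip_width: 0.0006
```

{"fn": "carry_out", "kwargs": {"increments": [[0,0,-0.0003,0,1],[0,0,-0.0006,0,1],[0,0,-0.0009,0,1],[0,0,-0.0012,0,1],[0,0,-0.0015,0,1]]}}

```text
time_s: 27.45
tool_pos: [0.6408, 0.036, 0.296]
tool_rot: [180.0, -0.1, 16.9]
force: [-4.5, -0.5, 13.3]
grip_width: 0.0004
```

Moving down steadily at about 13 N; continue.

{"fn": "carry_out", "kwargs": {"increments": [[0,0,-0.0004,0,1],[0,0,-0.0008,0,1],[0,0,-0.0012,0,1],[0,0,-0.0016,0,1],[0,0,-0.002,0,1]]}}

```text
time_s: 27.95
tool_pos: [0.6407, 0.036, 0.2937]
tool_rot: [180.0, -0.1, 16.9]
force: [-4.2, -1.9, 11.8]
grip_width: 0.0006
```

{"fn": "carry_out", "kwargs": {"increments": [[0,0,-0.0004,0,1],[0,0,-0.0008,0,1],[0,0,-0.0012,0,1],[0,0,-0.0016,0,1],[0,0,-0.002,0,1]]}}

```text
time_s: 28.45
tool_pos: [0.6408, 0.0358, 0.2927]
tool_rot: [180.0, -0.1, 16.9]
force: [-6.7, -1.2, 18.2]
grip_width: 0.0007
```

{"fn": "carry_out", "kwargs": {"increments": [[0,0,-0.0004,0,1],[0,0,-0.0008,0,1],[0,0,-0.0012,0,1],[0,0,-0.0016,0,1],[0,0,-0.0016,0,1]]}}

```text
time_s: 28.95
tool_pos: [0.6408, 0.0356, 0.2926]
tool_rot: [-180.0, -0.1, 16.8]
force: [-9.0, -2.0, 23.2]
grip_width: 0.0007
```

{"fn": "carry_out", "kwargs": {"increments": [[0,0,0.002,0,1],[0,0,0.005,0,1],[0,0,0.01,0,1],[0,0,0.03,0,1],[0,0,0.06,0,1],[-0.01,0.03,0.09,0,1],[-0.02,0.07,0.1,0,1],[-0.03,0.11,0.1,0,1],[-0.03,0.11,0.1,0,1],[-0.03,0.11,0.1,0,1]]}}

```text
time_s: 29.95
tool_pos: [0.6099, 0.1487, 0.3871]
tool_rot: [180.0, 0.1, 17.1]
force: [-0.6, -0.5, -0.3]
grip_width: 0.0003
```

```bash
python3 -c "
from h import *
chk('s24')
im,d=env.read_camera('side');save('s24f',im)
im=cv2.resize(im[140:215,220:330],None,fx=7,fy=7,interpolation=cv2.INTER_CUBIC);save('s24z',im)
a=np.load('top0im.npy');b,d=env.read_camera('top');save('t24',b)
save('t24z',cv2.resize(b[140:230,240:310],None,fx=6,fy=6,interpolation=cv2.INTER_CUBIC))
"
```

```text
diff vs s8 20.8 pull -0.2 [-0.4  0.5 -0.2] 30.0 disp -0.1243
```

View pics/s24z.png

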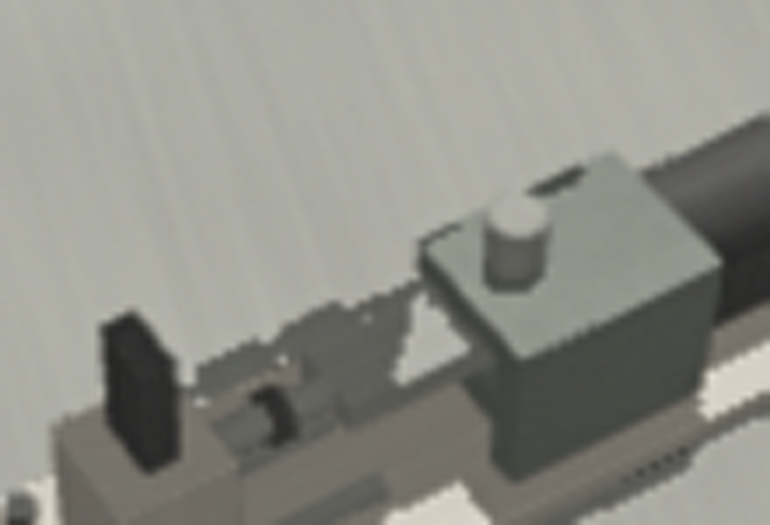

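View pics/t24.png

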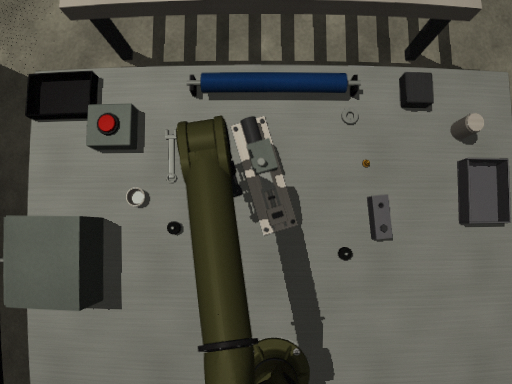

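```bash
python3 - <<'E'
from h import *
for n,(u,v) in [('side',(220+518/7-.5,140+212/7-.5)),('top',(261.5,161))]:
    im,d=env.read_camera(n); 
    for du in (-1,0,1):
        U,V=int(round(u))+du,int(round(v)); o,r=ray(n,(U,V)); print(n,(o+r*d[V,U]).round(4))
im,d=env.read_camera('side')
for U,V in [(305,175),(300,180),(312,178),(298,186)]:
    o,r=ray('side',(U,V)); print('ear',(o+r*d[V,U]).round(4))
print(env.get_obs()['force'].round(1))
E
```

```text
side [0.6394 0.0368 0.1113]
side [0.6432 0.0396 0.1074]
side [0.6455 0.0385 0.1079]
top [0.6404 0.0369 0.1077]
top [0.6406 0.0341 0.1066]
top [0.6397 0.0312 0.113 ]
ear [0.6718 0.0319 0.0884]
ear [0.656  0.0241 0.0817]
ear [0.6871 0.0199 0.0851]
ear [0.644  0.0042 0.0837]
[-0.3 -1.2 -0.3]
```

```bash
python3 -c "
from h import *
print(env.get_obs()['time_s'],env.sign_off())"
```

```text
the job is handed in; nothing more can be done
30.25 None
```

The pin is home through both ears of the yoke with the rod held out by it, and I handed the job in at about 30 s of the 64 s. The sign-off reports no verdict, so the result below rests on my own checks.

**What I did:**
- I took the pin from the rack and stood it in the upper ear's hole. I then let go, and the side view showed it standing free.
- I drew the rod out by the handle in 2 mm steps. The pin dropped with the handle about 41 mm out.
- I eased the handle back about 2 mm until the pin carried the spring load, then let it go.
- I pushed the pin down with the closed fingers at about 12 to 18 N. It stopped moving at 23 N with the fingertips about 110.7 mm above the cart; fully home should be 110 mm.

**Last checks:**
- **Pin:** the side view shows the head down on the ear. Depth readings put the head top at about 107 to 113 mm and the ear at about 82 to 88 mm, which fits a 24 mm head resting on it. That spread is too coarse to confirm the 3 mm limit alone, so I relied on the push stopping at that height.
- **Rod:** it was still drawn out, with the handle released.
- **Robot:** it was clear of everything, with force readings near zero.
- **Other parts:** compared by eye with the first top view, they look unmoved.

**Not explained:** while I held the handle, the vertical force read about 5 to 8 N. It returned to zero on release.

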